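# Find the loose dross-box cover plate and push it open

### The arm

A 7-joint arm with a two-finger parallel gripper is mounted at the origin on the work surface. World frame = base frame: x ahead of the robot, y to its left, z up, the work surface at z = 0. Lengths are in m, angles in rad, forces in N, time in s.
With the tool pointing down it reaches from about 0.4 to 0.875 m from the base axis. Payload 19.3 kg.
Tool frame: the origin (TCP) lies midway between the tips of the shut fingers; the grasp point (between the pads) lies 19 mm behind it (bot.tcp_to_grasp is the distance from the TCP to the grasp point, in m); z points along the fingers, y is the direction in which the jaws open and shut (so a half turn about z gives the same grasp; the last joint's range is limited). The gripper opens to 85 mm and grips with 20 to 120 N. Pads are 22 mm wide; open, the fingers measure 114 mm over their backs; the gripper's body (76 mm by 85 mm) begins 54 mm behind the grasp point. The pads swing forward as they close: fully open they stand 13 mm farther back than shut.
Start: joints at [1.2, 0.521, -0.036, 1.599, 0.021, 1.021, -0.113], TCP at [0.185, -0.597, 0.231] pointing down, gripper open.
Joint ranges: [-2.91, 2.91], [-0.3, 2.13], [-1.5, 1.42], [0.17, 2.43], [-1.26, 4.41], [0.16, 1.93], [-2.52, 2.52]. Speed limits (rad/s): [1.89, 1.89, 2.39, 2.39, 3.01, 3.01, 3.01].

### API

Orientations are given as [roll, pitch, yaw] about the fixed x, y, z axes, in that order (R = Rz(yaw) Ry(pitch) Rx(roll)).
In Python, from workcell import bot gives the robot as it stands. The module is installed in compiled form; this text tells all that it offers.
- The arm moves only by the tool drive_tool, never from a script. Its argument "series" is a list of rows, each a list of 5 numbers: the opening in per cent of the stroke, from 0 (shut) to 100 (fully open), then the shift along the world's x, y, z in m, then the turn about the world's z in rad. A call has 1 to 12 rows; each row shifts and turns the pose as measured when the row begins; what a row does not reach is not made up. A row lasts 1/10 s, in which the tool goes at most 50 mm and 8.59 degrees, less where a joint would pass 70% of its speed; a pose out of reach is approached as far as the arm can. A call with a gripper value outside its range is refused whole. The fingers move at their own pace and stop on an object; "newtons" is the grip in N (left out, the last holds). Time passes only in rows, so rows that do not move let the fingers close. It gives the time, the measured TCP pose, the force and the opening at its end, in the units of the state.
- bot.observe(): the state, without advancing time (a new reading comes with each control period).
- bot.grab_frame(name): name is "scene" or "top" or "wrist"; returns the picture (384x512x3 uint8, red, green, blue); there is no depth.
- bot.camera_info(name): a dict with "fx", "fy", "cx", "cy" (pixels), "cam_to_world" (4x4, takes a point from camera to world coordinates). Camera axes: x right, y down, z forward; pixel columns grow to the right and rows downward; lengths in m; the calibration is good to about 2 mm. A picture is of the moment at which its call begins: read the wrist's pose just before it. camera_info takes no time and is no camera call; for the wrist camera it gives the pose at the moment of the call.
- bot.job_done(): hands the job in, once; it reports no verdict.
Trained networks look in the newest picture that a camera, given by its name, has taken for a name from the list of things; names that differ only in an ending like _2 or _b are one class to them, and where a whole thing is asked for, a point or a joint stands for the part that bears it (a point fixed in the world has none). Each returns a list of dicts, best first, with "conf" (0 to 1); they miss things now and then, are a little off and sometimes report something else, mostly with a low value. They report only what shows in the picture. A call takes as long as a camera call.
- bot.masks_of(camera, target): "mask" (384x512 bool, what is visible of it) and "point" ([column, row] in pixels, amid what is visible of it).
The state is a dict: "clock": time; "qpos": joint angles; "qd": joint speeds; "joint_efforts": joint torques, N m; "position": TCP position; "tool_rot": TCP orientation; "force": force on the tool from outside, world axes, zero at the start; "moment": the same for the moment, N m; "grip_width": finger opening in m.
Only numpy, scipy, OpenCV 4.12 (cv2) and the standard library are available. Lean on these libraries where they do the work, as an engineer would, in place of code of your own. Each camera call takes 0.05 s, during which the arm holds its last target.

### The job

One of the four identical steel cover plates on the welding bench's dross box has lost the support beneath it. Press with the fingertips on the half of each plate nearest the robot until you find the plate that rocks, then push its near edge down into the box until the plate stands wide open (45 degrees or more), and leave it so. Only press and push: do not raise any plate's near edge, and leave the bracket, the stop post and the pliers where they are.

Things in the scene. Friction and masses are not known exactly. Their poses are not given: they have to be found in the camera images.
- box: Dark steel dross box fixed to the bench, 204 x 440 x 90 mm high. Origin on the bench below the middle of the plate row; x away from the robot across the row (yaw within 0.3 rad), y along the row to the left, z up. Flat top: 20 mm near rim, plates, 80 mm far ledge; 16 mm bars between plates. Under each plate a well 104 x 88 mm, 85 mm deep, with an unseen support.
- plate_a_centre (a point): Centre of the top face of cover plate a (leftmost seen from the robot; 156 mm along the box's y). Plain steel plate 100 mm (box x) x 84 mm (box y) x 5 mm with a 2 mm gap all round, top flush with the box (90 mm above the bench) when shut. All four look alike. Axes as the box's when shut; they tilt with the plate.
- plate_a (a joint): Tilt of plate a, rad, about a pivot along box y under its centre line. 0 shut; + near edge down into the well, - near edge up; stops at +-1.1. Three plates rest on supports and give under 0.05 rad; one, any of the four, has none: it tilts under 2 to 4 N pressed 20 to 40 mm from the pivot, has no spring and stays where left by hinge friction.
- plate_b_centre (a point): Centre of the top face of cover plate b (second from the left; 52 mm along the box's y). Plain steel plate 100 mm (box x) x 84 mm (box y) x 5 mm with a 2 mm gap all round, top flush with the box (90 mm above the bench) when shut. All four look alike. Axes as the box's when shut; they tilt with the plate.
- plate_b (a joint): Tilt of plate b, rad, about a pivot along box y under its centre line. 0 shut; + near edge down into the well, - near edge up; stops at +-1.1. Three plates rest on supports and give under 0.05 rad; one, any of the four, has none: it tilts under 2 to 4 N pressed 20 to 40 mm from the pivot, has no spring and stays where left by hinge friction.
- plate_c_centre (a point): Centre of the top face of cover plate c (third from the left; -52 mm along the box's y). Plain steel plate 100 mm (box x) x 84 mm (box y) x 5 mm with a 2 mm gap all round, top flush with the box (90 mm above the bench) when shut. All four look alike. Axes as the box's when shut; they tilt with the plate.
- plate_c (a joint): Tilt of plate c, rad, about a pivot along box y under its centre line. 0 shut; + near edge down into the well, - near edge up; stops at +-1.1. Three plates rest on supports and give under 0.05 rad; one, any of the four, has none: it tilts under 2 to 4 N pressed 20 to 40 mm from the pivot, has no spring and stays where left by hinge friction.
- plate_d_centre (a point): Centre of the top face of cover plate d (rightmost; -156 mm along the box's y). Plain steel plate 100 mm (box x) x 84 mm (box y) x 5 mm with a 2 mm gap all round, top flush with the box (90 mm above the bench) when shut. All four look alike. Axes as the box's when shut; they tilt with the plate.
- plate_d (a joint): Tilt of plate d, rad, about a pivot along box y under its centre line. 0 shut; + near edge down into the well, - near edge up; stops at +-1.1. Three plates rest on supports and give under 0.05 rad; one, any of the four, has none: it tilts under 2 to 4 N pressed 20 to 40 mm from the pivot, has no spring and stays where left by hinge friction.
- bracket: Loose bent aluminium angle bracket standing on the box's far ledge, 50 x 60 mm, 50 mm high; origin at the centre of its underside. Leave it alone.
- stop_post: Loose turned steel stop post standing on the box's far ledge, 42 mm diameter, 56 mm high; origin at the centre of its underside. Leave it alone.
- pliers: Loose pliers with orange handles lying on the bench beside the left end of the box, about 160 x 60 x 15 mm; origin under the middle. Leave them alone.

How it is judged:
On the way, in this order (a step that is already met when the one before it is completed fails the run):
1. the unsupported plate rocks under the fingertips (((value of joint plate_a above 0.1 rad or value of joint plate_a below -0.1 rad) or (value of joint plate_b above 0.1 rad or value of joint plate_b below -0.1 rad) or (value of joint plate_c above 0.1 rad or value of joint plate_c below -0.1 rad) or (value of joint plate_d above 0.1 rad or value of joint plate_d below -0.1 rad)) and contact force between the fingers and box above 0.3 N), for 0.05 s.
2. its near edge is pushed down until it stands open (value of joint any of plate_a, plate_b, plate_c, plate_d above 0.7 rad), for 0.1 s.
At the end, for the whole second after the job is handed in: The unsupported plate stands at rest, tilted at least 0.7 rad (40 degrees) with its near edge down; the other three are shut within 0.1 rad; bracket, stop post and pliers are within 25 mm of where they began (((value of joint plate_a above 0.7 rad and value of joint plate_b between -0.1 and 0.1 rad and value of joint plate_c between -0.1 and 0.1 rad and value of joint plate_d between -0.1 and 0.1 rad) or (value of joint plate_b above 0.7 rad and value of joint plate_a between -0.1 and 0.1 rad and value of joint plate_c between -0.1 and 0.1 rad and value of joint plate_d between -0.1 and 0.1 rad) or (value of joint plate_c above 0.7 rad and value of joint plate_a between -0.1 and 0.1 rad and value of joint plate_b between -0.1 and 0.1 rad and value of joint plate_d between -0.1 and 0.1 rad) or (value of joint plate_d above 0.7 rad and value of joint plate_a between -0.1 and 0.1 rad and value of joint plate_b between -0.1 and 0.1 rad and value of joint plate_c between -0.1 and 0.1 rad)) and velocity of joint plate_a between -0.1 and 0.1 rad/s and velocity of joint plate_b between -0.1 and 0.1 rad/s and velocity of joint plate_c between -0.1 and 0.1 rad/s and velocity of joint plate_d between -0.1 and 0.1 rad/s and distance of each of bracket, stop_post, pliers from where it was at the start of the episode below 0.025 m); the robot touches nothing.
It fails at once if a plate's near edge is raised by more than 0.35 rad (lifted, or tipped the wrong way) (value of joint any of plate_a, plate_b, plate_c, plate_d below -0.35 rad).
It fails at once if the bracket is moved more than 25 mm, or lifted (distance of bracket from where it was at the start of the episode above 0.025 m).
It fails at once if the stop post is moved more than 25 mm, or lifted (distance of stop_post from where it was at the start of the episode above 0.025 m).
It fails at once if the pliers are moved more than 25 mm, or lifted (distance of pliers from where it was at the start of the episode above 0.025 m).
It also fails if it takes over 51 s, if anything falls off the work surface, if the arm or the gripper's body presses on something with over 40 N, if the wrist force passes 120 N, or if a joint passes its speed limit or range.

## Working session

There is one attempt and no reset: what is moved stays moved. The work goes in short steps, Python scripts to look and compute and a tool call to move; the robot and the scene stay as the last step left them, time stands still between calls to the robot, and variables do not carry over. Pictures are saved under pics/ and viewed, and the job is handed in when it is done.

Besides the shell and the picture viewer there is one more tool, called after "Emit:" as name(argument=value, ...) on one line, values as JSON. drive_tool: Moves the arm, as the interface text tells. Its arguments: {"type":"object","properties":{"series":{"type":"array","items":{"type":"array","items":{"type":"number"}}},"newtons":{"type":"number"}},"required":["series"]}

```bash
mkdir -p pics; python3 - <<'E'
from workcell import bot
import cv2, numpy as np
s=bot.observe()
print({k:np.round(v,3) for k,v in s.items()})
for n in ["scene","top"]:
    im=bot.grab_frame(n); cv2.imwrite(f"pics/{n}0.png",im[:,:,::-1])
    c=bot.camera_info(n); print(n,c["fx"],c["cx"],c["cy"],np.round(c["cam_to_world"],3).tolist())
    for t in ["plate_a","plate_a_centre","box","bracket","stop_post","pliers"]:
        for r in bot.masks_of(n,t)[:5]:
            print(t,round(r["conf"],2),np.round(r["point"],1),r["mask"].sum())
E
```

```text
{'clock': np.float64(0.0), 'qpos': array([ 1.2  ,  0.522, -0.036,  1.6  ,  0.021,  1.021, -0.113]), 'qd': array([-0.   ,  0.   ,  0.   , -0.   , -0.001,  0.001,  0.001]), 'joint_efforts': array([-1.0000e-03, -9.2712e+01,  1.9800e+00, -3.6993e+01,  1.8000e-02,
        8.0000e-03, -0.0000e+00]), 'position': array([ 0.185, -0.597,  0.231]), 'tool_rot': array([-3.14 ,  0.   ,  0.301]), 'force': array([-0.592, -0.862, -0.246]), 'moment': array([ 0.066, -0.002,  0.017]), 'grip_width': np.float64(0.086)}
scene 384.0812316537141 252.38632618660546 192.98727008196246 [[-0.468, 0.539, -0.7, 1.213], [0.883, 0.272, -0.382, 0.446], [-0.015, -0.797, -0.604, 0.585], [0.0, 0.0, 0.0, 1.0]]
plate_a 0.8 [277.4 162.9] 654
plate_a 0.79 [155.9 146.9] 710
plate_a 0.6 [229.6 160.5] 777
plate_a_centre 0.56 [279.2 169.2] 671
box 0.63 [212.8 183.4] 13599
bracket 0.59 [148.8 169.2] 515
stop_post 0.66 [259.8 181.1] 435
pliers 0.89 [338.7 199.1] 490
top 422.4601773459838 255.26347437321664 192.27589785602436 [[-0.031, -0.989, 0.146, 0.424], [-0.999, 0.032, 0.007, 0.109], [-0.012, -0.146, -0.989, 1.225], [0.0, 0.0, 0.0, 1.0]]
plate_a 0.95 [290.  204.4] 1093
plate_a 0.91 [362.7 192.9] 1128
plate_a 0.88 [326.5 200.9] 1150
plate_a 0.85 [252.9 215.7] 1142
plate_a_centre 0.73 [250.7 212.3] 1119
box 0.93 [301.8 195.4] 11489
bracket 0.79 [337.9 159.7] 533
bracket 0.53 [361.1 192.1] 1145
bracket 0.29 [303.8 191.6] 11520
stop_post 0.65 [242.7 181.2] 192
pliers 0.72 [197.4 238.2] 518
pliers 0.39 [363.4 193.2] 1140
```

```bash
python3 - <<'E'
from workcell import bot
import cv2, numpy as np
a=cv2.imread("pics/top0.png"); cv2.imwrite("pics/top0z.png",cv2.resize(a[100:300,150:420],None,fx=2.9,fy=2.9,interpolation=cv2.INTER_CUBIC))
c=bot.camera_info("top");T=c["cam_to_world"]
def w(u,v,z):
    d=T[:3,:3]@[(u-c["cx"])/c["fx"],(v-c["cy"])/c["fy"],1]
    return T[:3,3]+d*(z-T[2,3])/d[2]
P=[]
bot.grab_frame("top")
rs=[r for r in bot.masks_of("top","plate_a") if r["mask"].sum()<2000][:4]
for r in rs:
    v,u=np.nonzero(r["mask"]); p=w(u.mean(),v.mean(),.09);P.append(p)
    (cx,cy),sz,ang=cv2.minAreaRect(np.c_[u,v].astype(np.float32))
    print(r["conf"],np.round(p,4),np.round(w(cx,cy,.09),4),sz,ang)
P=np.array(sorted(P,key=lambda p:-p[1]))
print(np.round(P,4),np.linalg.norm(np.diff(P,axis=0),axis=1))
d=P[0]-P[-1];yaw=np.arctan2(-d[0],d[1]);print("yaw",yaw,P.mean(0))
E
```

```text
0.92 [0.5337 0.1321 0.09  ] [0.5338 0.1321 0.09  ] (36.939849853515625, 31.126070022583008) 79.69515228271484
0.89 [0.549  0.0297 0.09  ] [0.549  0.0305 0.09  ] (36.86983108520508, 31.770811080932617) 78.69007110595703
0.79 [ 0.5657 -0.0726  0.09  ] [ 0.5656 -0.0725  0.09  ] (37.18489074707031, 31.056076049804688) 78.11134338378906
0.68 [ 0.5806 -0.1751  0.09  ] [ 0.581  -0.1753  0.09  ] (37.52897262573242, 30.912593841552734) 77.47119140625
[[ 0.5337  0.1321  0.09  ]
 [ 0.549   0.0297  0.09  ]
 [ 0.5657 -0.0726  0.09  ]
 [ 0.5806 -0.1751  0.09  ]] [0.10353876 0.10356891 0.10358159]
yaw 0.15158874359851976 [ 0.55726415 -0.02147241  0.09      ]
```

View pics/top0z.png

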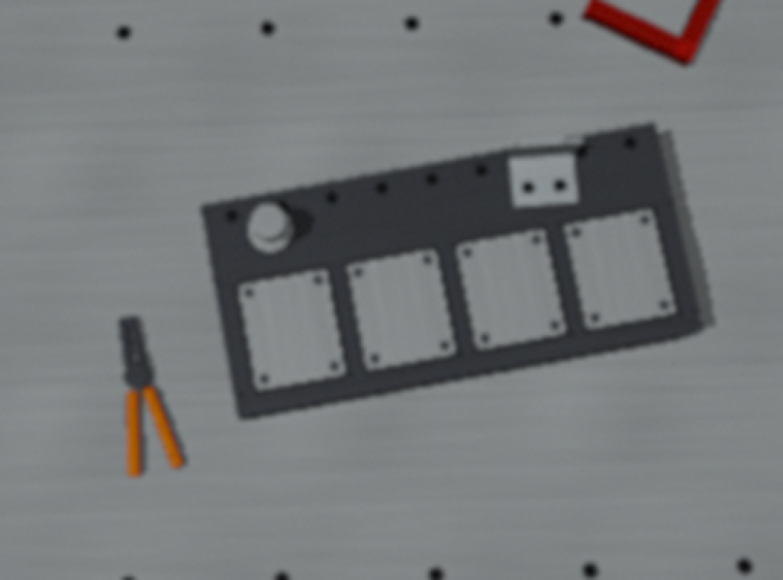

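View pics/scene0.png

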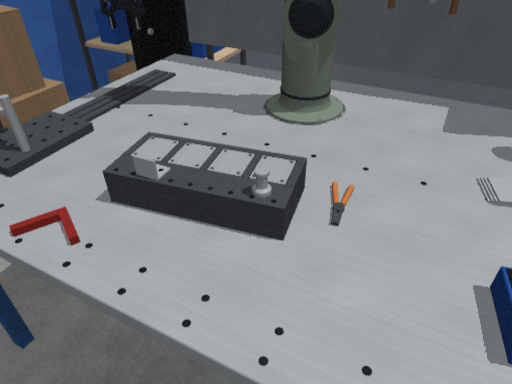

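The top view shows four plates in line, with centre pitch 103.5 mm (104 expected). Box yaw is about 0.152. The pliers lie to the left, the post behind plate a and the bracket behind plate c. I'll start with plate d; its press point is about (0.549, -0.180).

Emit:
drive_tool(series=[[0,0.033,0.038,0,-0.15],[0,0.033,0.038,0,0],[0,0.033,0.038,0,0],[0,0.033,0.038,0,0],[0,0.033,0.038,0,0],[0,0.033,0.038,0,0],[0,0.033,0.038,0,0],[0,0.033,0.038,0,0],[0,0.033,0.038,0,0],[0,0.033,0.038,0,0]], newtons=40)

```text
clock: 1.8
position: [0.5078, -0.2191, 0.2323]
tool_rot: [3.137, -0.0, 0.135]
force: [0.1, -0.2, -0.1]
grip_width: -0.0002
```

Emit:
drive_tool(series=[[0,0.04,0.038,-0.03,0.017],[0,0,0,-0.045,0],[0,0,0,-0.03,0],[0,0,0,-0.015,0],[0,0,0,0,0]])

```text
clock: 2.3
position: [0.5453, -0.1798, 0.1161]
tool_rot: [3.138, -0.006, 0.164]
force: [-0.0, -0.2, 0.2]
grip_width: -0.0001
```

Emit:
drive_tool(series=[[0,0,0,-0.015,0],[0,0,0,-0.006,0],[0,0,0,-0.003,0],[0,0,0,-0.003,0]])

```text
clock: 2.7
position: [0.5468, -0.1807, 0.0916]
tool_rot: [3.137, -0.01, 0.163]
force: [0.3, -0.7, 0.1]
grip_width: -0.0001
```

Emit:
drive_tool(series=[[0,0,0,-0.003,0],[0,0,0,-0.002,0]])

```text
clock: 2.9
position: [0.5471, -0.181, 0.0875]
tool_rot: [3.136, -0.01, 0.163]
force: [-2.3, 0.5, 3.0]
grip_width: 0.0001
```

Emit:
drive_tool(series=[[0,0,0,-0.002,0],[0,0,0,-0.001,0]])

```text
clock: 3.1
position: [0.5472, -0.1809, 0.0847]
tool_rot: [3.136, -0.011, 0.163]
force: [-2.4, 1.1, 2.5]
grip_width: 0.0001
```

Emit:
drive_tool(series=[[0,0,0,-0.002,0],[0,0,0,-0.002,0]])

```text
clock: 3.3
position: [0.5477, -0.1809, 0.0809]
tool_rot: [3.136, -0.012, 0.163]
force: [0.2, 1.1, 2.3]
grip_width: 0.0003
```

Plate d rocks: it has gone down 8 mm at about 2.3 N. I'll keep pushing.

Emit:
drive_tool(series=[[0,0,0,-0.003,0],[0,0,0,-0.004,0],[0,0,0,-0.004,0],[0,0,0,-0.004,0]])

```text
clock: 3.7
position: [0.5487, -0.1812, 0.0652]
tool_rot: [3.135, -0.014, 0.163]
force: [-0.6, 0.0, 3.2]
grip_width: -0.0
```

```bash
python3 - <<'E'
from workcell import bot
import cv2
im=bot.grab_frame("scene"); cv2.imwrite("pics/s1.png",cv2.resize(im[100:250,60:330,::-1],None,fx=2.9,fy=2.9))
E
```

```text
(no output)
```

View pics/s1.png

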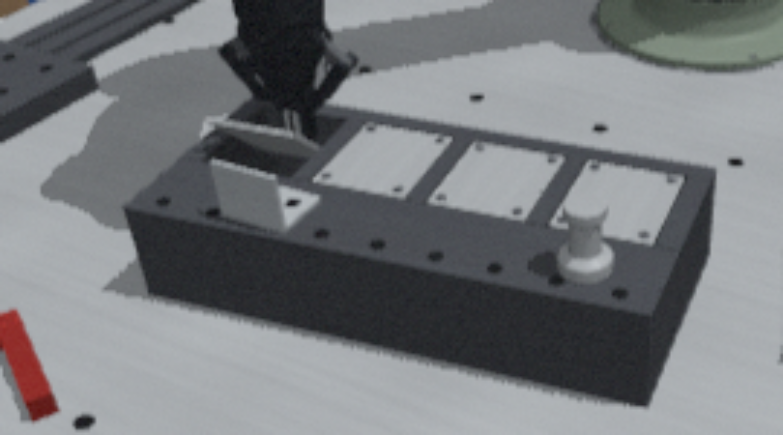

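The picture shows plate d tilted at pixels (260, 135), with its near edge down in the well and its far edge up. The bracket, at (255, 195), is clear and plates a to c are flat.

Emit:
drive_tool(series=[[0,0,0,-0.004,0],[0,0,0,-0.004,0],[0,0,0,-0.004,0]])

```text
clock: 4.05
position: [0.5478, -0.1813, 0.0514]
tool_rot: [3.135, -0.012, 0.163]
force: [-1.2, -0.5, 2.3]
grip_width: 0.0002
```

```bash
python3 - <<'E'
from workcell import bot
import cv2
im=bot.grab_frame("scene"); cv2.imwrite("pics/s2.png",cv2.resize(im[100:250,60:330,::-1],None,fx=2.9,fy=2.9))
E
```

```text
(no output)
```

View pics/s2.png

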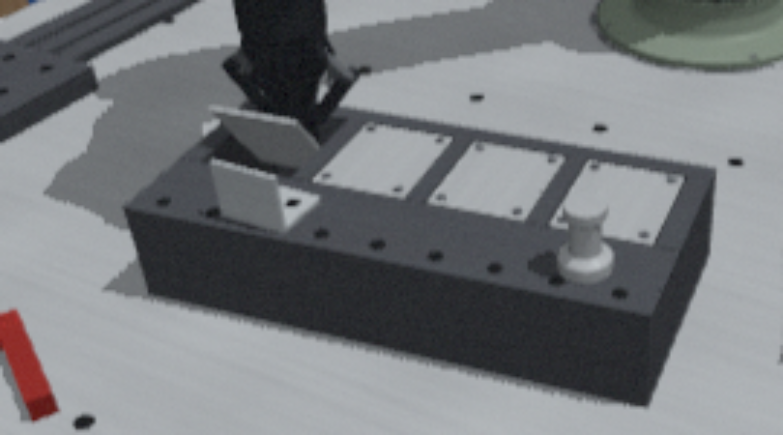

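The plate is steeper now, and the far edge stands clear of the gripper body. A bit further.

Emit:
drive_tool(series=[[0,0,0,-0.004,0],[0,0,0,-0.003,0],[0,0,0,0,0]])

```text
clock: 4.4
position: [0.5471, -0.1812, 0.0427]
tool_rot: [3.136, -0.011, 0.163]
force: [-1.0, -0.6, 1.0]
grip_width: -0.0001
```

```bash
python3 - <<'E'
from workcell import bot
import cv2
im=bot.grab_frame("scene"); cv2.imwrite("pics/s3.png",cv2.resize(im[100:200,100:230,::-1],None,fx=6,fy=6))
E
```

```text
(no output)
```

View pics/s3.png

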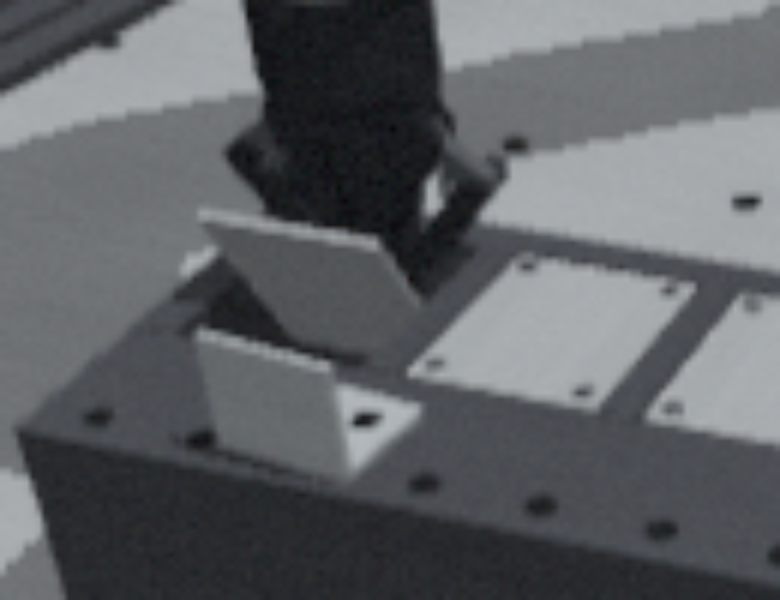

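The plate's raised far edge runs from pixel (133, 135) to (163, 140). I'll fit the tilt to that.

```bash
cat > fit.py <<'E'
from workcell import bot
import numpy as np
def fit(obs):
    c=bot.camera_info("scene");Ti=np.linalg.inv(c["cam_to_world"])
    yaw=.152;X=np.array([np.cos(yaw),np.sin(yaw),0]);Y=np.array([-np.sin(yaw),np.cos(yaw),0]);C=np.array([.5807,-.1751,.0875])
    for th in np.arange(.5,1.15,.1):
        o=[]
        for y in (-.042,.042):
            p=C+Y*y+X*(.05*np.cos(th)+.0025*-np.sin(th))+np.array([0,0,.05*np.sin(th)+.0025*np.cos(th)])
            q=Ti[:3,:3]@p+Ti[:3,3];o.append([c["fx"]*q[0]/q[2]+c["cx"],c["fy"]*q[1]/q[2]+c["cy"]])
        o=np.array(o);print(round(th,2),o.round(1).tolist(),np.linalg.norm(o-obs,axis=1).round(1))
E
python3 -c "
from fit import fit
fit([[133.3,135.3],[163,140]])"
```

```text
0.5 [[130.7, 145.1], [160.8, 150.5]] [10.1 10.7]
0.6 [[131.0, 143.1], [161.1, 148.4]] [8.1 8.6]
0.7 [[131.4, 141.1], [161.5, 146.4]] [6.1 6.5]
0.8 [[131.9, 139.1], [162.0, 144.4]] [4.1 4.5]
0.9 [[132.6, 137.3], [162.7, 142.5]] [2.1 2.5]
1.0 [[133.3, 135.5], [163.4, 140.6]] [0.2 0.7]
1.1 [[134.2, 133.9], [164.1, 138.9]] [1.7 1.6]
```

Tilt is about 1.0 rad. I'll back off a little towards the robot, then straight up.

Emit:
drive_tool(series=[[0,-0.003,0,0.002,0],[0,0,0,0.015,0],[0,0,0,0.03,0],[0,-0.01,0,0.04,0],[0,-0.03,0,0.04,0],[0,-0.03,-0.03,0.03,0],[0,-0.03,-0.03,0,0],[0,0,0,0,0],[0,0,0,0,0]])

```text
clock: 5.35
position: [0.4428, -0.24, 0.208]
tool_rot: [3.133, -0.018, 0.165]
force: [0.0, 0.3, 0.4]
grip_width: 0.0
```

```bash
python3 - <<'E'
from workcell import bot
import cv2
im=bot.grab_frame("scene"); cv2.imwrite("pics/s4.png",cv2.resize(im[100:230,100:360,::-1],None,fx=3,fy=3))
im=bot.grab_frame("top"); cv2.imwrite("pics/t4.png",cv2.resize(im[100:300,150:420,::-1],None,fx=2.9,fy=2.9))
for t in ["bracket","stop_post","pliers"]:
    print(t,[(round(r["conf"],2),r["point"]) for r in bot.masks_of("top",t)[:2]])
E
```

```text
bracket [(0.8, [337.9, 159.8])]
stop_post [(0.51, [239.6, 179.8])]
pliers [(0.57, [196.3, 238.3]), (0.22, [247.5, 211.0])]
```

View pics/s4.png

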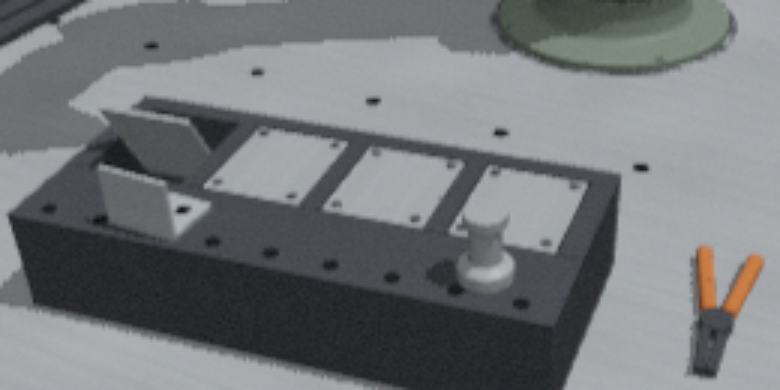

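View pics/t4.png

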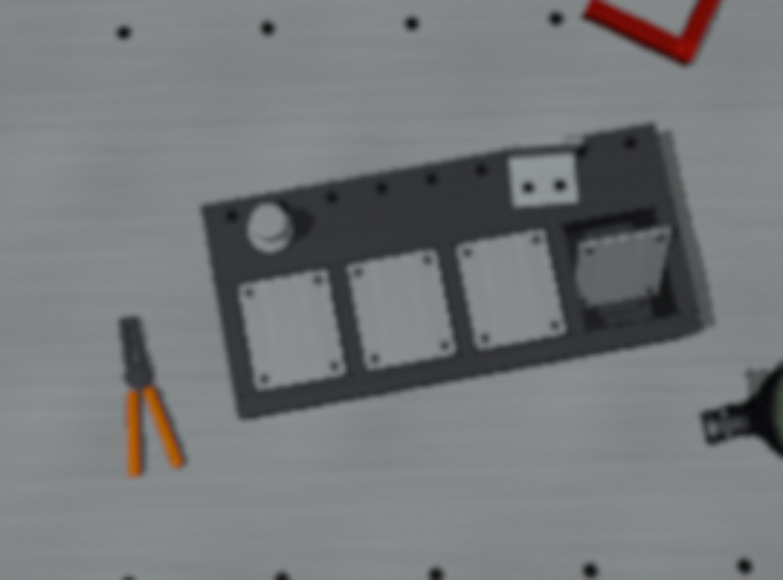

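The far edge now runs from pixel (134, 137) to (162, 141), which fits a tilt of about 0.95 rad. Plates a to c are flat, the loose things are where they were, and the gripper is clear.

```bash
python3 -c "
from workcell import bot
bot.job_done()"
```

```text
the job is handed in; nothing more can be done
```

The rightmost plate, d, was the unsupported one. It now stands wide open with its near edge down, and the job is handed in at about 5.5 s of the 51 s allowed.

- **Finding it:** I pressed plate d first and it gave way at 2 to 3 N, so I did not press plates a, b or c. In the pictures all three still lie flat.
- **Opening it:** I pushed the near edge down to about 1.0 rad, estimated by fitting the plate's raised edge in the scene picture. After I withdrew the fingers it read about 0.95 rad (54°), above the 45° asked for. I did not measure the tilt any other way.
- **Loose things:** The bracket, stop post and pliers look unmoved. In the top view their detected points shifted by 0, about 3 and about 1 pixels. The post's 3 pixels are roughly 8 mm and came with a low-confidence detection. Nothing went near it, and it looks the same in both pictures.
- **At hand-in:** The gripper was clear of everything, with force readings within 0.4 N of zero.

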